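# Lock the bottle carrier with its R-clip

### The arm

A 6-joint arm with a two-finger parallel gripper is mounted at the origin on a cart in front of the work surface, level with it; the furniture and walls round the work are solid. World frame = base frame: x ahead of the robot, y to its left, z up, the work surface at z = 0. Lengths are in mm, angles in rad, forces in N, time in s.
With the tool pointing down it reaches from about 400 to 925 mm from the base axis. Payload 12.5 kg.
Tool frame: the origin (TCP) lies at the very end of the fingers, on their centre line; the grasp point (between the pads) lies 19 mm behind it (env.tcp_to_grasp is the distance from the TCP to the grasp point, in mm); z points along the fingers, x is the direction in which the jaws open and shut, and the axes are right-handed (so a half turn about z gives the same grasp; the last joint's range is limited). The gripper opens to 95 mm and grips with 3 to 60 N. Pads are 20 mm wide; open, the fingers measure 119 mm over their backs; the gripper's body (75 mm by 180 mm) begins 59 mm behind the grasp point.
Start: joints at [-1.247, 0.491, 1.559, -0, 1.092, -0.106], TCP at [260.455, -568.164, 214.661] pointing down, gripper open.
Joint ranges: [-3.1, 3.1], [-0.84, 2.19], [0.05, 2.79], [-1.13, 4.28], [0.06, 2.93], [-2.69, 2.69]. Speed limits (rad/s): [2.22, 2.22, 2.79, 3.14, 3.14, 3.14].

### API

Orientations are given as [roll, pitch, yaw] about the fixed x, y, z axes, in that order (R = Rz(yaw) Ry(pitch) Rx(roll)).
In Python, from cell import env, vision, job gives the robot as it stands.
- The arm moves only by the shell command python3 -m pendant 'ROWS' [OPENING]. ROWS is JSON, a list of rows, each a list of 4 numbers: the shift along the tool's x, y, z in mm, then the turn about the tool's z in degrees. In form: [[tx, ty, tz, turn], ...]. A call has 1 to 8 rows; each row is the pose to reach, as a shift and turn from the pose measured when the call began, along the tool's axes at that moment; what a row does not reach only later rows make up. A row lasts 1/8 s, in which the tool goes at most 62.5 mm and 10.7 degrees, less where a joint would pass 70% of its speed; a pose out of reach is approached as far as the arm can. A call with a gripper value outside its range is refused whole. OPENING is the closure, from 0 (fully open) to 1 (shut), set as the call begins (- or left out, the last holds). The fingers move at their own pace and stop on an object; the grip force is fixed at half the most. Time passes only in rows, so rows that repeat a pose let the fingers close. It gives the time, the measured TCP pose, the force and the opening at its end, in the units of the state.
- env.state(): the state, without advancing time (a new reading comes with each control period).
- vision.read_camera(name): name is "scene" or "top" or "wrist"; returns a dict with "pixels" (384x512x3 uint8, red, green, blue), "intrinsics" (3x3 intrinsics, pixels), "R" (3x3) and "t" (3): a world point X has camera coordinates R X + t; the wrist camera has in their place "tool_from_camera" (4x4, takes a point from camera to tool coordinates, whose origin is the TCP and whose axes are the tool frame's). Camera axes: x right, y down, z forward; pixel columns grow to the right and rows downward; lengths in mm; the calibration is good to about 2 mm. A picture is of the moment at which its call begins: read the wrist's pose just before it. There is no depth.
- job.job_done(): hands the job in, once; it reports no verdict.
Trained networks look in a picture, given as the dict that the camera call returned (one of the last four; its "shot" number tells which), for a name from the list of things; names that differ only in an ending like _2 or _b are one class to them, and where a whole thing is asked for, a point or a joint stands for the part that bears it (a point fixed in the world has none). Each returns a list of dicts, best first, with "confidence" (0 to 1); they miss things now and then, are a little off and sometimes report something else, mostly with a low value. They report only what shows in the picture. A call takes as long as a camera call.
- vision.find_in(picture, query): "at" ([x, y, z] in mm, in the coordinates of the camera as it stood for that picture, good to about 4 mm: the middle of the surface that is visible of it).
- vision.regions_of(picture, query): "pixels" (384x512 bool, what is visible of it).
The state is a dict: "t": time; "joints": joint angles; "qvel": joint speeds; "tau": joint torques, N m; "eef_pos": TCP position; "tcp_rot": TCP orientation; "ft_force": force on the tool from outside, world axes, zero at the start; "moment": the same for the moment, N m; "opening": opening from 0.0 (shut) to 1.0 (fully open).
Only numpy, scipy, OpenCV 4.12 (cv2) and the standard library are available. Lean on these libraries where they do the work, as an engineer would, in place of code of your own. Each camera call takes 0.05 s, during which the arm holds its last target.

### The job

The bottle in the tumbler carrier still has to be secured: swing the hold-down bar fully down over it, so that its fork straddles the upright cross-drilled pin, then push the R-clip's straight leg through the hole in the pin until its bow has sprung over the pin, and let go of it. Feel for the hole and do not ram the clip against the pin; leave the other things where they stand.

Things in the scene. Friction and masses are not known exactly. Their poses are not given: they have to be found in the camera images.
- carrier: fixed bottle carrier: aluminium plate 196 x 170 x 8 mm with two white V saddles and an amber bottle lying along its x (top 71 mm high). Origin under the plate's centre, z up. Hinge axis of the bar along x at y = +62, 79 mm up; upright pin at x = 0, y = -62, 105 mm tall; else nothing but the raised bar stands above 92 mm. The clip goes in along +x, level, its bow toward +y.
- pin_hole (a point): middle of the cross-hole, on the pin's axis, 88 mm above the bench; axes as the carrier's. Steel pin 22 mm thick, hole 7.8 mm, hardly any flare. The pin turns stiffly (0.04 N m) and starts turned up to 0.75 rad either way, so the mouth may lie 7.5 mm to either side; no reading tells this: look, or feel for the mouth, then turn the pin with the leg caught in it by drawing it past the middle.
- bar (a joint): angle of the steel hold-down bar, rad: 0 = fully down (level, its top 82 mm up, fork round the pin), grows as its fork end rises; starts 0.55 to 1.0. Stiff hinge: it stays where it is put; 2 to 5 N at mid-bar move it. Flat bar 24 mm wide, 6 mm thick; fork 42 mm wide, its prongs ending 140 mm from the hinge axis. Pressing straight down 45 mm from the hinge axis closes it.
- bar_press (a point): point on the bar's upper face, on its middle line, 62 mm from the hinge axis, above the bottle. z is square to the bar's upper face, y runs along the bar toward its hinge.
- r_clip: loose R-clip of 6 mm round dark steel wire, lying flat, 67 g. Origin in the middle of its oval eye, half-way up the wire; x along the straight leg toward its tip, bow on the +y side. Eye: straight sides, outer faces at y = -12 and +12, x from -9 to 9: 24 mm to grip across (40 N or more holds it well); its end at x = -21. Leg centre at y = -9. Sprung bow leg, flared end at x = 99, up to y = 10.
- clip_bow (a point): point on the leg's centre line, 70 mm ahead of the eye's middle (y = -9), that comes to the middle of the hole when the bow has sprung over the pin; axes as the clip's. The bow touches the pin 22 mm before that, wants the most push (5 to 10 N) 18 mm before, and draws itself in from 11 mm before; past home the push rises again. Over 18 N between clip and pin or carrier is ramming.
- clip_tip (a point): end of the clip's straight leg (6 mm thick, cut square, edge broken 0.6 mm), 112 mm ahead of the eye's middle, on the leg's centre line (y = -9); axes as the clip's.
- loaded_bottle: small amber bottle, 50 mm thick, 140 mm long, lying in the carrier's saddles, base toward the carrier's -x; origin in the centre of its base, z along the bottle.
- waiting_bottle: bystander: amber bottle with dark cap, 62 mm thick, 165 mm tall, standing; origin under its centre.
- measure: bystander: small conical glass measure on a foot, 43 mm wide, 76 mm tall, standing; origin under its centre.
- vial: bystander: small white jar with dark cap, 36 mm wide, 78 mm tall, standing; origin under its centre.
- conical_flask_3: bystander: empty conical flask, 78 mm wide at the foot, 125 mm tall, standing; origin under its centre.

How it is judged:
By the outcome, as a careful person would: the job done as asked, in the order asked, and still so for the second after the job is handed in, with the robot touching nothing.
It also fails if it takes over 72 s, if anything falls off the work surface, if the arm or the gripper's body presses on something with over 40 N, if the wrist force passes 120 N, or if a joint passes its speed limit or range.

## Working session

There is one attempt and no reset: what is moved stays moved. The work goes in short steps, Python scripts to look and compute and a shell command to move; the robot and the scene stay as the last step left them, time stands still between calls to the robot, and variables do not carry over. Pictures are saved under pics/ and viewed, and the job is handed in when it is done.

```bash
ls; mkdir -p pics; cat > h.py <<'E'
import numpy as np, cv2
from cell import env, vision, job
from scipy.spatial.transform import Rotation as Ro
def Rt(s):
    s=s or env.state(); return Ro.from_euler('xyz',s['tcp_rot']).as_matrix() if len(np.ravel(s['tcp_rot']))==3 else np.array(s['tcp_rot'])
def shot(name,fn):
    s=env.state(); p=vision.read_camera(name)
    if name=='wrist':
        T=np.eye(4);T[:3,:3]=Rt(s);T[:3,3]=s['eef_pos']
        M=T@np.array(p['tool_from_camera']); 
    else:
        M=np.eye(4);R=np.array(p['R']);M[:3,:3]=R.T;M[:3,3]=-R.T@np.array(p['t'])
    cv2.imwrite('pics/'+fn+'.png',cv2.cvtColor(p['pixels'],cv2.COLOR_RGB2BGR))
    np.savez('pics/'+fn+'.npz',K=np.array(p['intrinsics']),M=M)
    return p,M
def ray(K,M,u,v,z):
    d=M[:3,:3]@np.linalg.inv(K)@np.array([u,v,1.]); o=M[:3,3]; return o+d*(z-o[2])/d[2]
def proj(K,M,X):
    c=np.linalg.inv(M)@np.append(X,1); q=K@c[:3]; return q[:2]/q[2]
E
python3 - <<'E'
from h import *
s=env.state(); print({k:np.round(v,3) for k,v in s.items()})
for n in ['scene','top','wrist']:
    p,M=shot(n,n+'0'); print(n,np.round(M,2).tolist(),np.round(p['intrinsics'],1).tolist())
    for q in ['carrier','bar','r_clip','loaded_bottle','waiting_bottle','measure','vial','conical_flask_3','pin_hole','bar_press','clip_tip','clip_bow']:
        try:
            for d in vision.find_in(p,q)[:2]:
                print(n,q,round(d['confidence'],2),np.round(M[:3,:3]@np.array(d['at'])+M[:3,3],1))
        except Exception as e: print(q,e)
print(env.state()['t'])
E
```

```text
pics
{'t': np.float64(0.0), 'joints': array([-1.247,  0.492,  1.559, -0.   ,  1.092, -0.106]), 'qvel': array([-0.001,  0.001, -0.   ,  0.   , -0.   , -0.   ]), 'tau': array([ 4.0000e-03, -6.1264e+01, -2.5818e+01,  6.9000e-02,  4.8000e-02,
       -0.0000e+00]), 'eef_pos': array([ 260.375, -567.919,  214.069]), 'tcp_rot': array([-3.141e+00,  1.000e-03, -1.141e+00]), 'ft_force': array([ 0.263, -0.601, -0.428]), 'moment': array([-0.034, -0.04 ,  0.064]), 'opening': np.float64(0.998)}
scene [[-0.5, -0.56, 0.66, -374.32], [-0.87, 0.31, -0.39, 590.44], [0.01, -0.77, -0.64, 980.04], [0.0, 0.0, 0.0, 1.0]] [[409.6, 0.0, 253.9], [0.0, 409.6, 196.8], [0.0, 0.0, 1.0]]
scene carrier 0.83 [575.2 203.9  10.7]
scene bar 0.61 [674.9 402.4  95.8]
scene bar 0.51 [591.7 198.9 122.8]
scene loaded_bottle 0.55 [561.  194.7  63.6]
scene waiting_bottle 0.72 [677.1 398.2  91.6]
scene measure 0.62 [653.8 -51.9  46.7]
scene vial 0.69 [485.1 409.5  52.4]
scene pin_hole 0.7 [573.9 213.3  12.2]
scene pin_hole 0.43 [676.7 398.6  96. ]
scene bar_press 0.72 [573.3 204.7  14.2]
scene bar_press 0.63 [593.2 193.3 127.5]

[... 367 characters left out ...]
p 0.74 [514.1 -79.2  -0.6]
top loaded_bottle 0.85 [573.3 189.1  64.5]
top loaded_bottle 0.7 [494.9 398.5  57. ]
top waiting_bottle 0.95 [680.8 380.7 122.5]
top measure 0.73 [649.6 -56.8  46. ]
top vial 0.66 [497.1 397.3  59.5]
top conical_flask_3 0.73 [ 571.9 -348.    49.2]
top pin_hole 0.71 [587.  174.    7.7]
top bar_press 0.78 [592.8 193.2 125.4]
top clip_tip 0.72 [683.6 379.9 124.3]
top clip_tip 0.58 [ 5.178e+02 -7.970e+01  4.000e-01]
top clip_bow 0.7 [583.9 173.2   7.9]
top clip_bow 0.56 [518.8 -78.4   1.9]
wrist [[0.41, -0.88, -0.25, 329.16], [-0.91, -0.4, -0.11, -536.66], [-0.0, 0.27, -0.96, 385.7], [0.0, 0.0, 0.0, 1.0]] [[293.0, 0.0, 256.5], [0.0, 293.0, 191.9], [0.0, 0.0, 1.0]]
1.95
```

View pictures.

View pics/scene0.png

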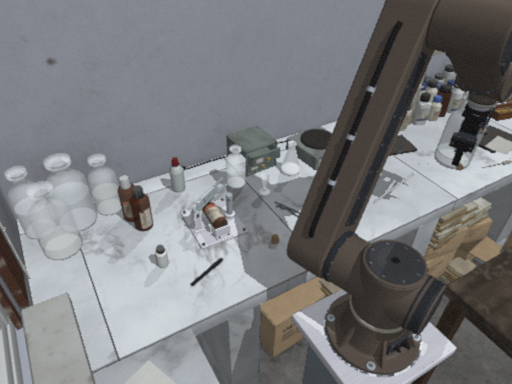

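```bash
python3 - <<'E'
import cv2
a=cv2.imread('pics/top0.png'); cv2.imwrite('pics/top0z.png',cv2.resize(a[140:300,90:330],None,fx=3.3,fy=3.3,interpolation=cv2.INTER_CUBIC))
E
```

```text
(no output)
```

View pics/top0.png

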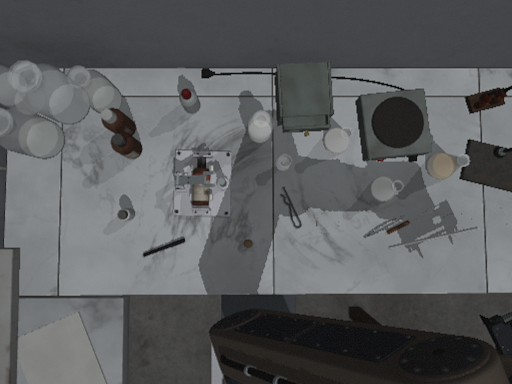

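View pics/top0z.png

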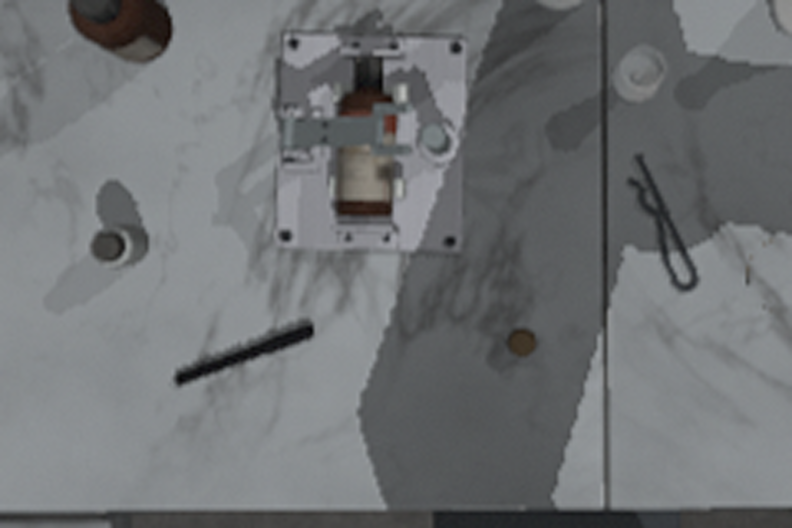

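```bash
python3 - <<'E'
import numpy as np
from h import ray
z=np.load('pics/top0.npz');K,M=z['K'],z['M']
for n,u,v,h in [('c tl',175,150,8),('tr',231,150,8),('bl',174,215,8),('br',230,216,8),('bow/tip end',284,188,3),('eye end',299,228,3)]:
    print(n,np.round(ray(K,M,u,v,h),1))
E
```

```text
c tl [691.7 268.2   8. ]
tr [691.5  99.4   8. ]
bl [496.1 269.3   8. ]
br [492.7 102.3   8. ]
bow/tip end [576.5 -60.3   3. ]
eye end [ 456.2 -104.4    3. ]
```

```bash
cat >> h.py <<'E'
def sh(target,yaw):
    s=env.state();R=Rt(s);d=R.T@(np.array(target)-s['eef_pos'])
    x=R[:,0];y0=np.arctan2(x[1],x[0]);t=-np.degrees((yaw-y0+np.pi)%(2*np.pi)-np.pi)
    print('t',round(float(s['t']),2),'pos',np.round(s['eef_pos'],1),'yaw',round(y0,3),'SHIFT',np.round(d,1),'TURN',round(t,1),'F',np.round(s['ft_force'],1),'j',np.round(s['joints'],2))
E
python3 -c "
from h import *
sh([480,175,230],1.57)"
```

```text
t 1.95 pos [ 260.5 -568.2  214.7] yaw -1.141 SHIFT [-584.1 -509.3  -15.4] TURN -155.3 F [ 0.3 -0.1  0.6] j [-1.25  0.49  1.56 -0.    1.09 -0.11]
```

```bash
python3 -m pendant '[[-73,-64,-2,-10],[-146,-127,-4,-20],[-219,-191,-6,-30],[-292,-255,-8,-40],[-365,-318,-10,-50],[-438,-382,-12,-60],[-511,-446,-14,-70],[-584,-509,-15,-80]]' 1; python3 -c "
from h import *
sh([480,175,230],1.57)"
```

```text
t: 2.95
eef_pos: [402.5, -86.9, 225.1]
tcp_rot: [3.141, -0.001, 0.261]
ft_force: [0.7, 0.2, 1.2]
opening: 0.217
t 2.95 pos [402.5 -86.9 225.1] yaw 0.261 SHIFT [ 142.4 -233.1   -4.9] TURN -75.0 F [0.7 0.2 1.2] j [-0.37  0.17  2.03 -0.    0.94 -0.63]
```

```bash
python3 -m pendant '[[28,-47,-1,-10],[56,-94,-2,-20],[84,-141,-3,-30],[112,-188,-4,-40],[142,-233,-5,-50],[142,-233,-5,-60],[142,-233,-5,-70],[142,-233,-5,-75]]'; python3 - <<'E'
from h import *
sh([480,175,230],1.57)
p,M=shot('wrist','w1')
for q in ['carrier','bar','pin_hole','bar_press']:
    for d in vision.find_in(p,q)[:2]:
        print(q,round(d['confidence'],2),np.round(M[:3,:3]@np.array(d['at'])+M[:3,3],1))
E
```

```text
t: 3.95
eef_pos: [479.6, 175.0, 230.1]
tcp_rot: [3.14, 0.0, 1.574]
ft_force: [-0.5, -0.3, -0.1]
opening: 0.003
t 3.95 pos [479.6 175.  230.1] yaw 1.574 SHIFT [-0.   0.4  0.1] TURN 0.2 F [-0.5 -0.3 -0.1] j [ 0.22  0.31  1.82 -0.    1.01 -1.35]
carrier 0.61 [529.7 184.2  11.1]
pin_hole 0.57 [528.3 184.9  11.5]
```

View pics/w1.png

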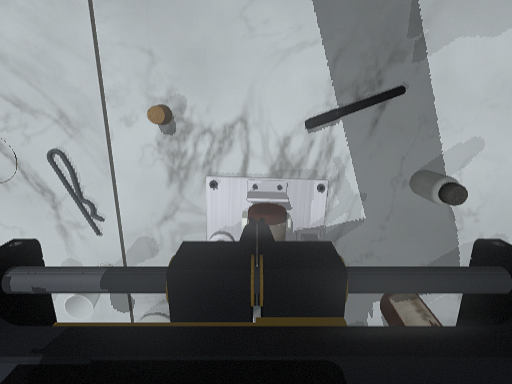

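```bash
python3 -c "
from h import *
sh([592,202,225],0)"; python3 -m pendant '[[0,0,-10,10],[5,-20,-10,20],[10,-40,-10,30],[14,-60,-10,40],[18,-80,-5,50],[22,-100,0,60],[27,-112,5,70],[27,-112,5,80]]' 1;  python3 -c "
from h import *
sh([592,202,160],0)"
```

```text
t 4.2 pos [479.7 174.8 230.2] yaw 1.568 SHIFT [ 27.6 112.2   5.3] TURN 89.8 F [ 0.1  1.  -0.9] j [ 0.22  0.31  1.82 -0.    1.01 -1.35]
t: 5.2
eef_pos: [366.9, 202.3, 225.0]
tcp_rot: [3.141, -0.001, 0.164]
ft_force: [0.9, -0.1, -0.4]
opening: 0.005
t 5.2 pos [366.9 202.3 225. ] yaw 0.164 SHIFT [221.9  37.1  65.1] TURN 9.4 F [ 0.9 -0.1 -0.4] j [ 0.35  0.18  2.02 -0.    0.94  0.18]
```

```bash
python3 -m pendant '[[55,9,0,9],[110,18,0,9],[165,27,0,9],[222,37,5,9],[222,37,30,9],[222,37,45,9],[222,37,45,9]]';  python3 - <<'E'
from h import *
sh([592,202,80],0)
p,M=shot('wrist','w2')
E
```

```text
t: 6.08
eef_pos: [591.2, 202.1, 179.4]
tcp_rot: [3.141, 0.001, 0.007]
ft_force: [0.0, -0.2, -0.0]
opening: 0.005
t 6.08 pos [591.2 202.1 179.4] yaw 0.007 SHIFT [ 0.9 -0.  99.4] TURN 0.4 F [ 0.  -0.2 -0. ] j [ 0.22  0.53  1.6  -0.    1.02  0.22]
```

View pics/w2.png

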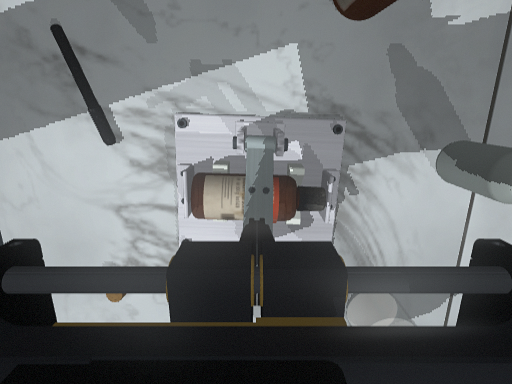

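```bash
python3 -m pendant '[[1,0,12,0],[1,0,24,0],[1,0,36,0],[1,0,48,0],[1,0,60,0],[1,0,72,0],[1,0,82,0],[1,0,90,0]]';  python3 -m pendant '[[0,0,2,0],[0,0,4,0],[0,0,6,0],[0,0,7,0]]'
```

```text
t: 7.12
eef_pos: [592.7, 202.1, 89.8]
tcp_rot: [3.141, -0.0, 0.007]
ft_force: [0.6, -0.6, 1.3]
opening: 0.005
t: 7.62
eef_pos: [592.8, 202.1, 82.8]
tcp_rot: [3.141, -0.001, 0.007]
ft_force: [-0.7, -2.1, 0.8]
opening: 0.006
```

```bash
python3 -m pendant '[[0,0,1,0],[0,0,1.5,0],[0,0,2,0]]'; python3 -m pendant '[[0,0,0.5,0],[0,0,1,0]]'
```

```text
t: 8.0
eef_pos: [592.8, 202.1, 82.2]
tcp_rot: [3.141, -0.001, 0.007]
ft_force: [-5.6, -2.5, 17.7]
opening: 0.003
t: 8.25
eef_pos: [592.8, 202.1, 82.2]
tcp_rot: [3.141, -0.002, 0.007]
ft_force: [-4.9, -2.2, 14.9]
opening: 0.004
```

```bash
python3 -m pendant '[[0,0,-50,0],[0,0,-80,0],[-50,35,-80,0],[-100,75,-75,0],[-150,114,-65,0],[-160,114,-60,0],[-160,114,-60,0]]';  python3 - <<'E'
from h import *
sh([433,88,141],0)
p,M=shot('wrist','w3')
import cv2
a=cv2.imread('pics/w3.png'); cv2.imwrite('pics/w3z.png',cv2.resize(a[60:260,312:512],None,fx=3,fy=3,interpolation=cv2.INTER_CUBIC))
for q in ['carrier','bar','pin_hole','bar_press']:
    for d in vision.find_in(p,q)[:2]:
        print(q,round(d['confidence'],2),np.round(M[:3,:3]@np.array(d['at'])+M[:3,3],1))
z=np.load('pics/w3.npz')
for X in [(593,123,105),(593,123,88),(582,123,88)]: print(proj(z['K'],z['M'],np.array(X,float)))
E
```

```text
t: 9.12
eef_pos: [433.8, 87.0, 142.1]
tcp_rot: [3.141, -0.002, 0.007]
ft_force: [0.8, 0.7, -0.4]
opening: 0.006
t 9.12 pos [433.8  87.  142.1] yaw 0.007 SHIFT [-0.7 -1.   1.1] TURN 0.4 F [ 0.8  0.7 -0.4] j [ 0.05  0.34  2.07 -0.    0.72  0.04]
carrier 0.88 [576.  175.7  15.3]
bar 0.64 [589.  185.7  78.6]
pin_hole 0.58 [577.3 173.2  12.6]
bar_press 0.71 [589.8 181.9  83.2]
[477.75616475 168.37803951]
[461.82557306 164.19152152]
[447.71295581 164.12753485]
```

View pics/w3.png

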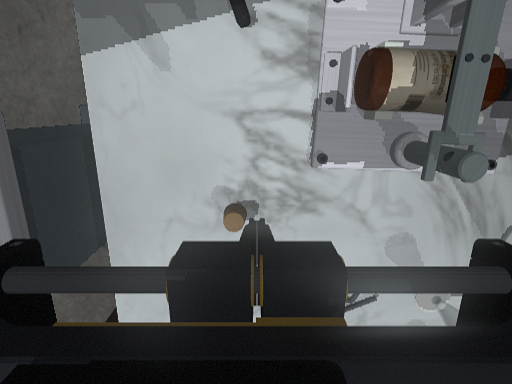

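View pics/w3z.png

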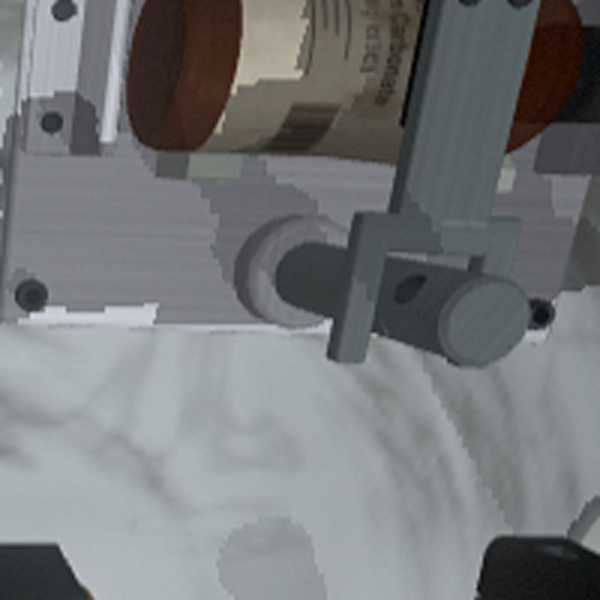

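```bash
python3 - <<'E'
from h import ray,proj
import numpy as np
z=np.load('pics/w3.npz');K,M=z['K'],z['M']
g=lambda a,b:(312+(a+.5)/3-.5,60+(b+.5)/3-.5)
print('pin top',ray(K,M,*g(484,321),105))
for h in (86,88,90): print('hole',h,ray(K,M,*g(409,288),h))
print('holes near bolt bl', ray(K,M,*g(31,296),8),'br',ray(K,M,*g(540,314),8))
print(M[:3,3])
E
```

```text
pin top [589.30620518 124.23614349 105.        ]
hole 86 [582.3474295  129.30661862  86.        ]
hole 88 [581.02932114 129.60122628  88.        ]
hole 90 [579.71121279 129.89583395  90.        ]
holes near bolt bl [502.07159573 114.40324424   8.        ] br [681.5202285  108.86249089   8.        ]
[432.68886186 162.75649471 313.080827  ]
```

```bash
python3 -c "
from h import *
sh([476,-97,130],-1.22)"; python3 - <<'E'
import cv2
a=cv2.imread('pics/w2.png'); cv2.imwrite('pics/w2z.png',cv2.resize(a[100:250,165:355],None,fx=4,fy=4,interpolation=cv2.INTER_CUBIC))
E
```

```text
t 9.38 pos [434.5  87.5 141.9] yaw 0.008 SHIFT [ 40.  184.8  12.1] TURN 70.4 F [1.2 0.5 0.2] j [ 0.05  0.34  2.07 -0.    0.72  0.04]
```

View pics/w2z.png

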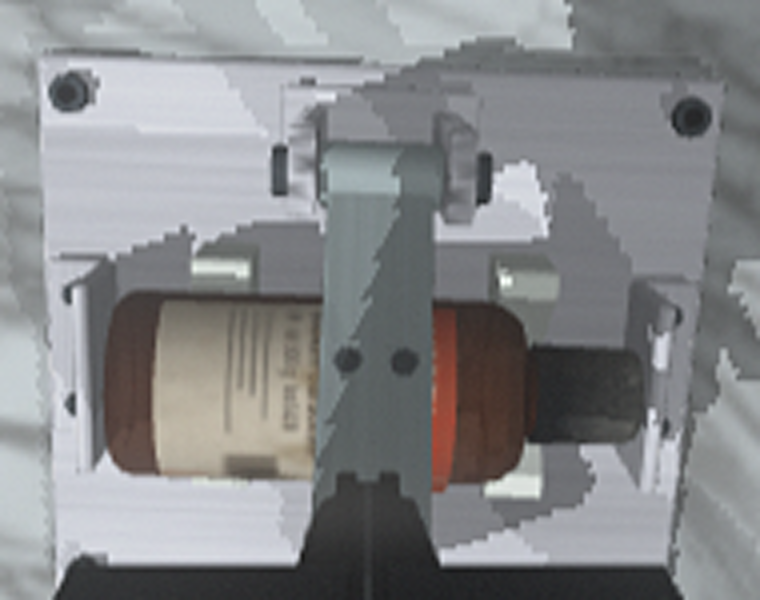

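```bash
python3 - <<'E'
from h import ray
import numpy as np
z=np.load('pics/w2.npz');K,M=z['K'],z['M']
g=lambda a,b:(165+(a+.5)/4-.5,100+(b+.5)/4-.5)
A=[ray(K,M,*g(69,90),9),ray(K,M,*g(691,117),9)]
z=np.load('pics/w3.npz');K,M=z['K'],z['M']
g=lambda a,b:(312+(a+.5)/3-.5,60+(b+.5)/3-.5)
A+=[ray(K,M,*g(31,296),9),ray(K,M,*g(540,314),9)]
for a in A:print(np.round(a,1))
for i,j in ((0,1),(2,3)):
  d=A[j]-A[i];print(np.hypot(*d[:2]),np.arctan2(d[1],d[0]))
print(np.mean(A,0), A[2]-A[0],A[3]-A[1])
E
python3 -m pendant '[[10,30,2,10],[20,60,4,20],[30,100,6,30],[40,140,8,40],[40,185,10,50],[40,185,12,60],[40,185,12,70],[40,185,12,70]]' 0
python3 - <<'E'
from h import *
sh([476,-97,130],-1.22)
p,M=shot('wrist','w4')
for q in ['r_clip','clip_tip']:
    for d in vision.find_in(p,q)[:2]:
        print(q,round(d['confidence'],2),np.round(M[:3,:3]@np.array(d['at'])+M[:3,3],1))
r=vision.regions_of(p,'r_clip')
np.save('pics/w4reg.npy',r[0]['pixels']) if r else print('none')
E
```

```text
[505.5 264.1   9. ]
[682.5 257.5   9. ]
[501.8 114.6   9. ]
[680.7 109.    9. ]
177.1122499966003 -0.03718003753038021
178.94567143127486 -0.030866736022619263
[592.63398094 186.31754219   9.        ] [  -3.65447835 -149.56466683    0.        ] [  -1.78389396 -148.50373552    0.        ]
t: 10.38
eef_pos: [476.5, -97.2, 129.9]
tcp_rot: [-3.139, -0.001, -1.212]
ft_force: [-1.0, 0.8, -0.6]
opening: 0.79
t 10.38 pos [476.5 -97.2 129.9] yaw -1.212 SHIFT [-0.3  0.4 -0.1] TURN 0.4 F [-1.   0.8 -0.6] j [-0.34  0.41  1.99  0.    0.74  0.87]
r_clip 0.59 [521.7 -74.    8.7]
clip_tip 0.58 [517.2 -77.7   9.6]
```

View pics/w4.png

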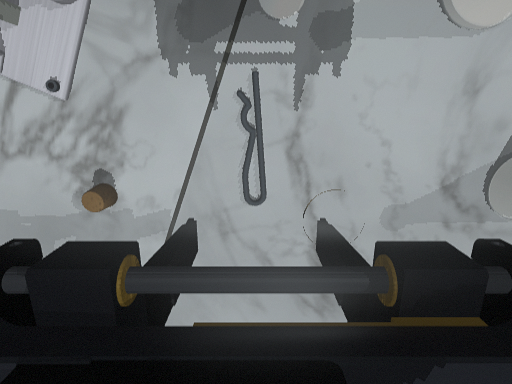

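```bash
python3 - <<'E'
import cv2,numpy as np
from h import ray,proj
z=np.load('pics/w4.npz');K,M=z['K'],z['M']
reg=np.load('pics/w4reg.npy');ys,xs=np.nonzero(reg);print(xs.min(),xs.max(),ys.min(),ys.max(),reg.sum())
a=cv2.imread('pics/w4.png');cv2.imwrite('pics/w4z.png',cv2.resize(a[60:215,200:310],None,fx=4,fy=4,interpolation=cv2.INTER_CUBIC))
P=np.array([ray(K,M,x,y,3)[:2] for x,y in zip(xs,ys)])
# rect orientation: tune pose by overlap w/ right outer edge: rows
g=a.astype(int).sum(2)
for y in range(70,208,8):
    r=np.nonzero(g[y,225:285]<240)[0]+225
    print(y,r.min() if len(r) else None,r.max() if len(r) else None, [np.round(ray(K,M,c,y,3)[:2],1).tolist() for c in ((r.min(),r.max()) if len(r) else ())])
E
```

```text
237 265 71 204 1618
70 None None []
78 252 258 [[573.5, -56.3], [575.5, -61.6]]
86 253 258 [[567.1, -59.7], [568.7, -64.2]]
94 237 258 [[554.8, -47.7], [561.9, -66.7]]
102 244 259 [[550.2, -56.6], [555.3, -70.2]]
110 242 260 [[542.5, -57.3], [548.6, -73.8]]
118 241 260 [[535.0, -58.9], [541.5, -76.5]]
126 244 261 [[528.7, -64.3], [534.6, -80.1]]
134 250 261 [[523.5, -72.6], [527.3, -82.9]]
142 248 262 [[515.3, -73.4], [520.3, -86.6]]
150 247 262 [[507.4, -75.2], [512.7, -89.5]]
158 245 263 [[499.0, -76.1], [505.4, -93.3]]
166 244 263 [[490.8, -77.9], [497.7, -96.3]]
174 243 264 [[482.6, -79.8], [490.2, -100.2]]
182 243 264 [[474.5, -82.7], [482.2, -103.3]]
190 244 265 [[466.7, -86.6], [474.4, -107.3]]
198 245 264 [[458.8, -90.6], [465.9, -109.5]]
206 None None []
```

View pics/w4z.png

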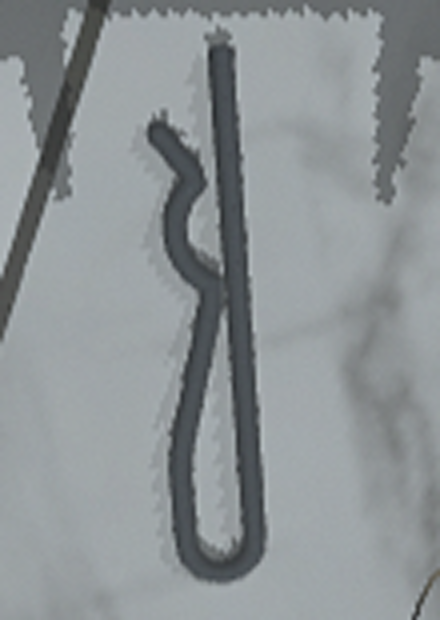

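```bash
python3 - <<'E'
import numpy as np
from h import ray
z=np.load('pics/w4.npz');K,M=z['K'],z['M']
g=lambda a,b:ray(K,M,200+(a+.5)/4-.5,60+(b+.5)/4-.5,3)[:2]
tip=g(221,44);leg=g(253,525);end=g(219,583)
d=tip-leg;d/=np.linalg.norm(d);n=np.array([-d[1],d[0]])
print('ang',np.arctan2(d[1],d[0]),'tip',tip,'len tip-end',(tip-end)@d,'legoffset',(leg-end)@n)
print('origin from tip',tip-112*d+9*n,'from end',tip+((end-tip)@d+21)*d+9*n)
l=g(181,525);print('width',(l-leg)@n)
E
```

```text
ang 0.4266036798817485 tip [580.56425707 -56.58142606] len tip-end 133.81834933093745 legoffset -10.101134667295327
origin from tip [474.87807659 -94.73154081] from end [474.13307073 -95.07015843]
width 18.946452196320035
```

```bash
python3 -c "
from h import *
sh([474.5,-94.9,30],-1.146)"
```

```text
t 10.57 pos [476.2 -97.  130.1] yaw -1.21 SHIFT [ -2.7   1.1 100.1] TURN -3.7 F [-0.4  0.7 -0.4] j [-0.34  0.41  1.99  0.    0.74  0.87]
```

```bash
python3 -m pendant '[[-2.7,1.1,40,-3.7],[-2.7,1.1,80,-3.7],[-2.7,1.1,100,-3.7],[-2.7,1.1,115,-3.7],[-2.7,1.1,122,-3.7],[-2.7,1.1,122,-3.7]]' 0; python3 -c "
from h import *
sh([474.5,-94.9,1.2],-1.146)
p,M=shot('wrist','w5')"
```

```text
t: 11.32
eef_pos: [474.7, -94.9, 8.1]
tcp_rot: [-3.139, -0.001, -1.145]
ft_force: [-0.4, 1.0, -0.5]
opening: 1.002
t 11.32 pos [474.7 -94.9   8.1] yaw -1.145 SHIFT [-0.1  0.2  6.9] TURN 0.0 F [-0.4  1.  -0.5] j [-0.33  0.63  2.08  0.    0.43  0.81]
```

View pics/w5.png

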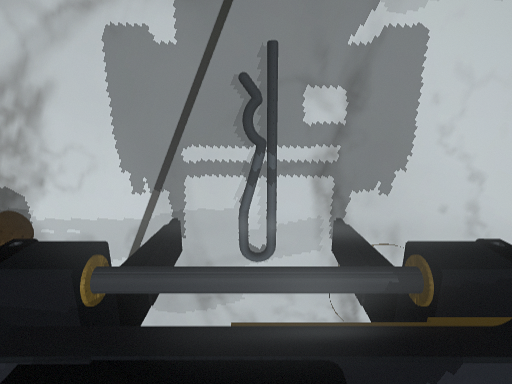

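```bash
python3 -m pendant '[[0,0,3,0],[0,0,5,0],[0,0,6.8,0],[0,0,6.8,0]]' 0;python3 -m pendant '[[0,0,0,0],[0,0,0,0],[0,0,0,0],[0,0,0,0],[0,0,0,0],[0,0,0,0],[0,0,0,0],[0,0,0,0]]' 1; python3 -c "
from h import *
sh([474.5,-94.9,100],-1.146)"
```

```text
t: 11.88
eef_pos: [474.8, -94.9, 1.6]
tcp_rot: [-3.139, -0.002, -1.145]
ft_force: [0.9, -0.4, -0.1]
opening: 0.998
t: 12.88
eef_pos: [474.8, -95.0, 1.6]
tcp_rot: [-3.139, -0.002, -1.145]
ft_force: [-0.3, -0.0, 0.5]
opening: 0.24
t 12.88 pos [474.8 -95.    1.6] yaw -1.145 SHIFT [ -0.   -0.  -98.4] TURN 0.0 F [-0.3 -0.   0.5] j [-0.33  0.64  2.08  0.    0.41  0.81]
```

```bash
python3 -m pendant '[[0,0,-5,0],[0,0,-20,0],[0,0,-50,0],[0,0,-85,0],[0,0,-110,0],[0,0,-110,0]]'; python3 - <<'E'
from h import *
import cv2
sh([474.5,-94.9,100],-1.146)
p,M=shot('wrist','w6')
a=cv2.imread('pics/w6.png');cv2.imwrite('pics/w6z.png',cv2.resize(a[20:270,215:315],None,fx=3,fy=2.3,interpolation=cv2.INTER_CUBIC))
cv2.imwrite('pics/w6y.png',cv2.resize(a[20:110,215:315],None,fx=6,fy=6,interpolation=cv2.INTER_CUBIC))
np.savez('pics/tfc.npz',T=np.array(p['tool_from_camera']),K=np.array(p['intrinsics']))
print(np.array(p['tool_from_camera']).round(3).tolist())
E
```

```text
t: 13.62
eef_pos: [475.2, -95.1, 113.9]
tcp_rot: [-3.136, -0.005, -1.145]
ft_force: [-0.6, 0.1, -0.2]
opening: 0.236
t 13.62 pos [475.2 -95.1 113.9] yaw -1.145 SHIFT [-0.5  0.6 13.9] TURN 0.0 F [-0.6  0.1 -0.2] j [-0.33  0.44  2.01  0.    0.69  0.81]
[[1.0, -0.002, -0.001, 0.008], [0.002, 0.963, 0.27, -75.6], [0.001, -0.27, 0.963, -171.036], [0.0, 0.0, 0.0, 1.0]]
```

View pics/w6.png

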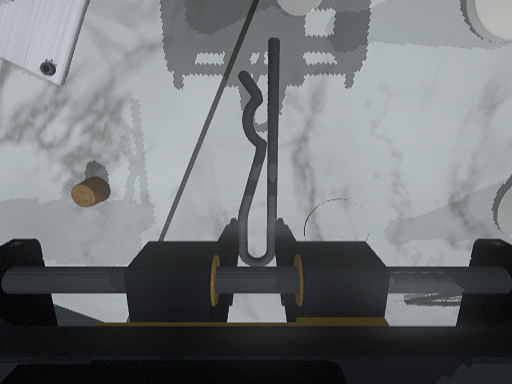

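View pics/w6y.png

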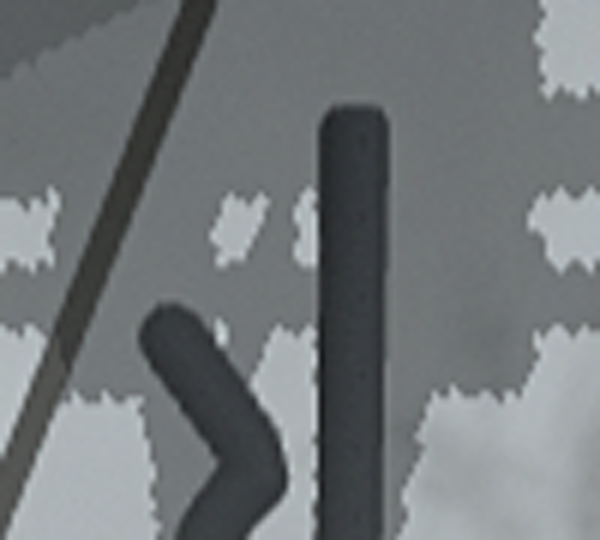

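```bash
cat >> h.py <<'E'
def tool(u,v,zt):
    q=np.load('pics/tfc.npz');T,K=q['T'],q['K'];d=T[:3,:3]@np.linalg.inv(K)@np.array([u,v,1.]);o=T[:3,3];return o+d*(zt-o[2])/d[2]
E
python3 - <<'E'
from h import *
g=lambda a,b:(215+(a+.5)/6-.5,20+(b+.5)/6-.5)
for zt in (-6,-1.4,3,8): print(zt,tool(*g(354,106),zt).round(2),tool(*g(351,535),zt).round(2), 'width tip',(tool(*g(389,130),zt)-tool(*g(320,130),zt))[0].round(2),'w low',(tool(*g(384,530),zt)-tool(*g(317,530),zt))[0].round(2), 'eye end',tool(256,265,-1.4).round(1))
E
```

```text
-6 [   8.68 -111.22   -6.  ] [  8.89 -76.16  -6.  ] width tip 5.88 w low 6.05 eye end [-0.6 21.  -1.4]
-1.4 [   8.92 -112.22   -1.4 ] [  9.14 -76.18  -1.4 ] width tip 6.04 w low 6.22 eye end [-0.6 21.  -1.4]
3 [   9.15 -113.17    3.  ] [  9.38 -76.2    3.  ] width tip 6.2 w low 6.38 eye end [-0.6 21.  -1.4]
8 [   9.41 -114.25    8.  ] [  9.65 -76.21   8.  ] width tip 6.38 w low 6.56 eye end [-0.6 21.  -1.4]
```

```bash
cat >> h.py <<'E'
Rg=Ro.from_euler('xyz',[-3.139,-0.002,-1.145]).as_matrix()
_a=-1.145+np.pi/2-0.003
_d=Rg.T@np.array([np.cos(_a),np.sin(_a),0]); _n=Rg.T@np.array([np.sin(_a),-np.cos(_a),0])
TIP=Rg.T@np.array([0,0,1.4])+112.2*_d+9.2*_n
PIN=np.array([590.,124.3,88.])
def tipnow(s=None):
    s=s or env.state();R=Rt(s);return np.array(s['eef_pos'])+R@TIP, R@_d
def tipsh(tip,cyaw):
    s=env.state();R=Rt(s);t,d=tipnow(s);c=np.arctan2(d[1],d[0])
    dy=(cyaw-c+np.pi)%(2*np.pi)-np.pi
    R2=Ro.from_rotvec([0,0,dy]).as_matrix()@R
    tcp=np.array(tip)-R2@TIP; sft=R.T@(tcp-s['eef_pos'])
    print('t',round(float(s['t']),2),'tip',t.round(1),'cyaw',round(c,3),'slope',round(d[2],4),'SHIFT',sft.round(1),'TURN',round(-np.degrees(dy),1),'F',np.round(s['ft_force'],1),'M',np.round(s['moment'],2),'j6',round(s['joints'][5],2))
E
python3 -c "
from h import *
print(TIP)
u=np.array([np.cos(.53),-np.sin(.53),0])
tipsh(PIN-30*u+[0,0,32],-.53)"
```

```text
[   9.53933902 -112.17509839   -1.09009691]
t 13.68 tip [580.7 -57.3 114.2] cyaw 0.423 slope 0.0014 SHIFT [-273.5 -121.1   -6.2] TURN 54.6 F [-0.9  0.2 -0.2] M [0.   0.04 0.02] j6 0.81
```

```bash
sed -i 's/^TIP=.*/&\nTIP[0]=8.95/; s/np.pi\/2-0.003/np.pi\/2+0.003/' h.py
python3 -m pendant '[[-34,-15,-5,7],[-70,-30,-10,14],[-105,-45,-10,21],[-140,-60,-10,28],[-175,-75,-10,35],[-210,-90,-8,42],[-245,-106,-6,49],[-274,-121,-6,54.6]]' 
python3 -m pendant '[[0,0,0,0],[0,0,0,0]]' 
python3 -c "
from h import *
u=np.array([np.cos(.53),-np.sin(.53),0])
tipsh(PIN-30*u,-.53)
p,M=shot('wrist','w7')
print(proj(np.array(p['intrinsics']),M,PIN+[0,0,17]))"
```

```text
t: 14.68
eef_pos: [470.9, 205.8, 117.1]
tcp_rot: [-3.138, -0.0, -2.101]
ft_force: [0.4, -0.7, -0.7]
opening: 0.236
t: 14.92
eef_pos: [470.4, 205.3, 116.4]
tcp_rot: [-3.139, -0.001, -2.1]
ft_force: [-0.2, -0.6, -0.6]
opening: 0.239
t 14.93 tip [562.7 141.  117.7] cyaw -0.526 slope -0.0003 SHIFT [ 0.1 -1.9 29.7] TURN 0.2 F [-0.2 -0.6 -0.6] M [0.07 0.08 0.02] j6 2.39
[273.7944376  -22.60403882]
```

View pics/w7.png

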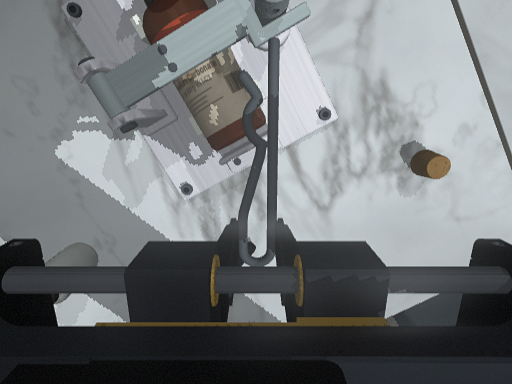

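```bash
python3 -m pendant '[[0,-1,10,0],[0,-1.5,20,0],[0,-2,27,0],[0,-2,29.5,0],[0,-2,29.5,0]]' 
python3 -c "
from h import *
import cv2
u=np.array([np.cos(.53),-np.sin(.53),0])
tipsh(PIN-13*u,-.53)
p,M=shot('wrist','w8')
a=cv2.imread('pics/w8.png');cv2.imwrite('pics/w8z.png',cv2.resize(a[0:150,200:350],None,fx=4,fy=4,interpolation=cv2.INTER_CUBIC))
print(proj(np.array(p['intrinsics']),M,PIN+[0,0,17]))"
```

```text
t: 15.6
eef_pos: [472.3, 204.0, 86.9]
tcp_rot: [-3.139, -0.001, -2.101]
ft_force: [0.7, 0.0, -0.3]
opening: 0.238
t 15.6 tip [564.7 139.6  88.3] cyaw -0.527 slope -0.0002 SHIFT [ -0.  -16.6   0.3] TURN 0.2 F [ 0.7  0.  -0.3] M [0.11 0.05 0.01] j6 2.38
[276.90856302 -45.44492458]
```

View pics/w8z.png

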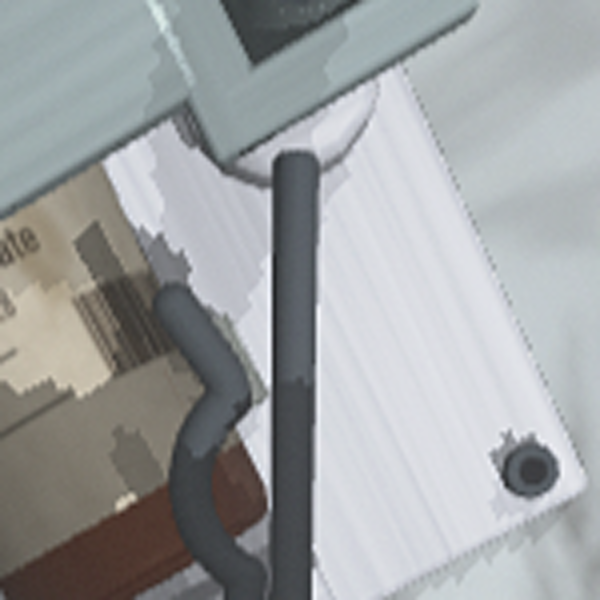

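```bash
python3 -m pendant '[[0,-4,0.3,0],[0,-8,0.3,0],[0,-12,0.3,0],[0,-14,0.3,0],[0,-14,0.3,0]]' 
python3 -c "
from h import *
import cv2
u=np.array([np.cos(.53),-np.sin(.53),0])
tipsh(PIN-11*u,-.53)
p,M=shot('wrist','w9')
a=cv2.imread('pics/w9.png');cv2.imwrite('pics/w9z.png',cv2.resize(a[0:120,200:350],None,fx=5,fy=5,interpolation=cv2.INTER_CUBIC))
print(proj(np.array(p['intrinsics']),M,PIN-[0,0,0]))"
```

```text
t: 16.27
eef_pos: [484.6, 196.8, 86.8]
tcp_rot: [-3.139, -0.001, -2.101]
ft_force: [0.4, -0.4, -0.3]
opening: 0.239
t 16.27 tip [576.9 132.4  88.2] cyaw -0.527 slope 0.0 SHIFT [ 0.  -4.4  0.2] TURN 0.2 F [ 0.4 -0.4 -0.3] M [ 0.1   0.03 -0.01] j6 2.36
[274.15808604   4.27662838]
```

View pics/w9z.png

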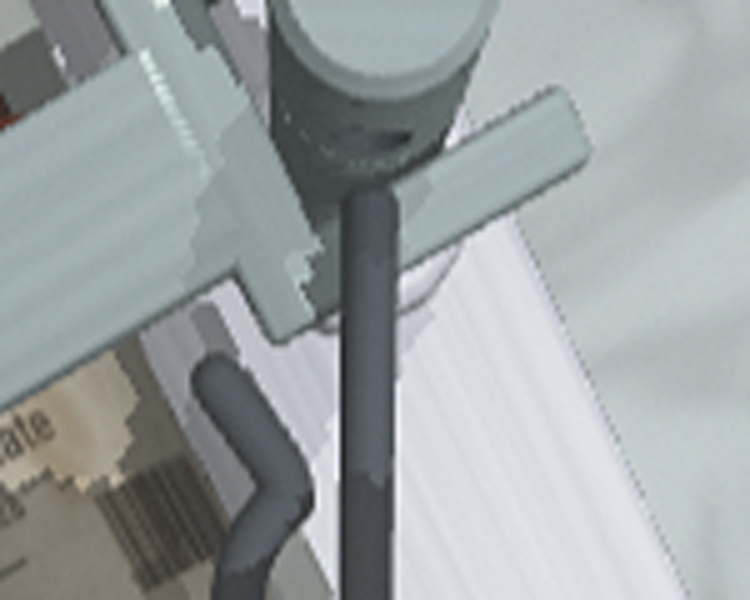

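```bash
python3 -m pendant '[[0,-2,0.2,0],[0,-3.5,0.2,0],[0,-5,0.2,0],[0,-6.5,0.2,0]]' 
python3 -c "
from h import *
u=np.array([np.cos(.53),-np.sin(.53),0])
tipsh(PIN-5*u,-.53)"
```

```text
t: 16.82
eef_pos: [490.2, 193.5, 86.7]
tcp_rot: [-3.139, -0.001, -2.101]
ft_force: [0.1, 0.3, -0.7]
opening: 0.24
t 16.82 tip [582.5 129.1  88.1] cyaw -0.527 slope -0.0 SHIFT [-0.  -3.9  0.1] TURN 0.2 F [ 0.1  0.3 -0.7] M [ 0.06  0.04 -0.06] j6 2.36
```

```bash
python3 -m pendant '[[0,-1,0.1,0],[0,-2,0.1,0],[0,-3,0.1,0],[0,-4,0.1,0],[0,-4,0.1,0]]' 
python3 -c "
from h import *
import cv2
u=np.array([np.cos(.53),-np.sin(.53),0])
tipsh(PIN-0*u,-.53)
p,M=shot('wrist','w10')
a=cv2.imread('pics/w10.png');cv2.imwrite('pics/w10z.png',cv2.resize(a[0:120,200:350],None,fx=5,fy=5,interpolation=cv2.INTER_CUBIC))
"
```

```text
t: 17.45
eef_pos: [493.7, 191.5, 86.6]
tcp_rot: [-3.139, -0.001, -2.101]
ft_force: [-0.6, 0.1, -0.0]
opening: 0.239
t 17.45 tip [586.  127.1  88. ] cyaw -0.527 slope -0.0 SHIFT [ 0.  -4.9 -0. ] TURN 0.2 F [-0.6  0.1 -0. ] M [ 0.1   0.08 -0.04] j6 2.35
```

View pics/w10z.png

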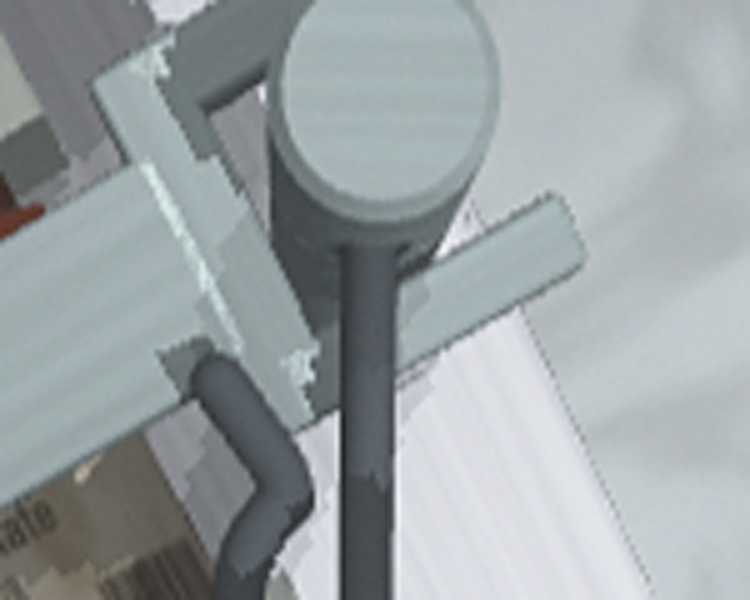

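```bash
python3 -m pendant '[[0,-1,0,0],[0,-2,0,0],[0,-3,0,0],[0,-4,0,0],[0,-5,0,0]]' 
python3 -c "
from h import *
tipsh(PIN,-.53)
"
python3 -m pendant '[[0,-1.5,0,0],[0,-3,0,0],[0,-4.5,0,0],[0,-6,0,0],[0,-6,0,0]]' 
python3 -c "
from h import *
import cv2
tipsh(PIN,-.53)
p,M=shot('wrist','w11')
a=cv2.imread('pics/w11.png');cv2.imwrite('pics/w11z.png',cv2.resize(a[0:120,200:350],None,fx=5,fy=5,interpolation=cv2.INTER_CUBIC))
"
```

```text
t: 18.12
eef_pos: [498.0, 188.9, 86.6]
tcp_rot: [-3.139, -0.001, -2.101]
ft_force: [-0.7, 0.7, -0.3]
opening: 0.238
t 18.12 tip [590.3 124.5  88. ] cyaw -0.527 slope -0.0001 SHIFT [-0.   0.1 -0. ] TURN 0.2 F [-0.7  0.7 -0.3] M [ 0.11  0.08 -0.03] j6 2.34
t: 18.75
eef_pos: [503.3, 185.9, 86.6]
tcp_rot: [-3.139, -0.001, -2.101]
ft_force: [0.3, -0.1, -0.3]
opening: 0.237
t 18.75 tip [595.6 121.4  88. ] cyaw -0.527 slope -0.0 SHIFT [ 0.   6.3 -0. ] TURN 0.2 F [ 0.3 -0.1 -0.3] M [ 0.11  0.01 -0.01] j6 2.34
```

View pics/w11z.png

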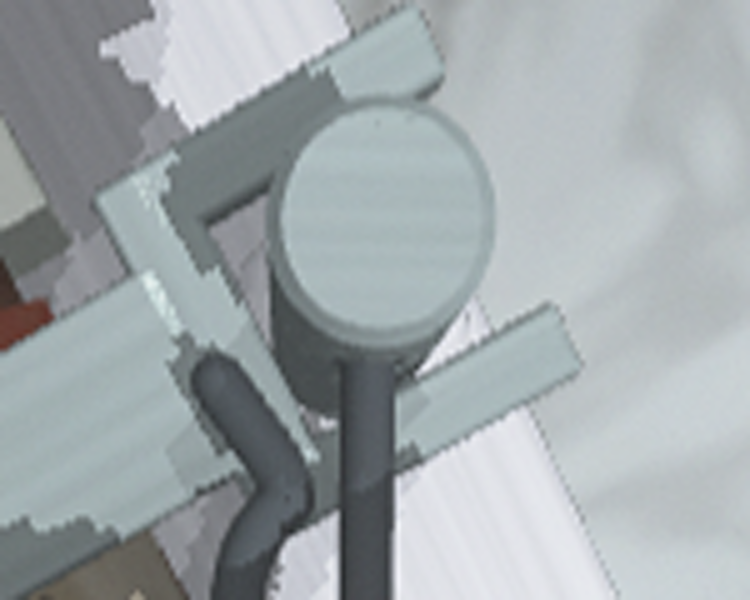

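```bash
python3 - <<'E'
from h import *
z=np.load('pics/w11.npz')
g=lambda a,b:(200+(a+.5)/5-.5,(b+.5)/5-.5)
print('pintop',ray(z['K'],z['M'],*g(387,213),105))
# leg lateral at hole
t,d=tipnow(); P=PIN-t; print('pin along leg',P[:2]@d[:2],'lat',d[0]*P[1]-d[1]*P[0])
for c in (-.45,-.36,-.27,-.18,-.1,-.026):
    tipsh(PIN+7*np.array([np.cos(c),np.sin(c),0]),c)
E
```

```text
pintop [590.11665958 123.49086866 105.        ]
pin along leg -6.205245693287998 lat -0.2900016577663691
t 18.8 tip [595.5 121.4  88. ] cyaw -0.527 slope -0.0001 SHIFT [ 8.4 -0.4 -0. ] TURN -4.4 F [0.1 0.3 0.1] M [ 0.11  0.09 -0.02] j6 2.34
t 18.8 tip [595.5 121.4  88. ] cyaw -0.527 slope -0.0001 SHIFT [17.9 -0.8  0. ] TURN -9.6 F [0.1 0.3 0.1] M [ 0.11  0.09 -0.02] j6 2.34
t 18.8 tip [595.5 121.4  88. ] cyaw -0.527 slope -0.0001 SHIFT [27.3 -2.   0. ] TURN -14.7 F [0.1 0.3 0.1] M [ 0.11  0.09 -0.02] j6 2.34
t 18.8 tip [595.5 121.4  88. ] cyaw -0.527 slope -0.0001 SHIFT [36.6 -4.   0. ] TURN -19.9 F [0.1 0.3 0.1] M [ 0.11  0.09 -0.02] j6 2.34
t 18.8 tip [595.5 121.4  88. ] cyaw -0.527 slope -0.0001 SHIFT [44.7 -6.5  0. ] TURN -24.5 F [0.1 0.3 0.1] M [ 0.11  0.09 -0.02] j6 2.34
t 18.8 tip [595.5 121.4  88. ] cyaw -0.527 slope -0.0001 SHIFT [51.9 -9.4  0.1] TURN -28.7 F [0.1 0.3 0.1] M [ 0.11  0.09 -0.02] j6 2.34
```

```bash
sed -i 's/^PIN=.*/PIN=np.array([590.,124.0,88.])/' h.py; python3 -m pendant '[[4.2,0,0,-2.2],[8.4,-0.4,0,-4.4],[13,-0.6,0,-7],[17.9,-0.8,0,-9.6],[17.9,-0.8,0,-9.6]]' 
python3 - <<'E'
from h import *
for c in (-.27,-.18,-.1,-.026):
    tipsh(PIN+7*np.array([np.cos(c),np.sin(c),0]),c)
E
```

```text
t: 19.42
eef_pos: [494.8, 170.0, 86.7]
tcp_rot: [-3.139, -0.001, -1.934]
ft_force: [-0.6, 0.7, -1.0]
opening: 0.237
t 19.43 tip [596.5 121.8  88. ] cyaw -0.36 slope -0.0003 SHIFT [9.7 0.2 0. ] TURN -5.2 F [-0.6  0.7 -1. ] M [0.32 0.13 0.08] j6 2.14
t 19.43 tip [596.5 121.8  88. ] cyaw -0.36 slope -0.0003 SHIFT [19.2 -0.2  0.1] TURN -10.3 F [-0.6  0.7 -1. ] M [0.32 0.13 0.08] j6 2.14
t 19.43 tip [596.5 121.8  88. ] cyaw -0.36 slope -0.0003 SHIFT [27.6 -1.4  0.1] TURN -14.9 F [-0.6  0.7 -1. ] M [0.32 0.13 0.08] j6 2.14
t 19.43 tip [596.5 121.8  88. ] cyaw -0.36 slope -0.0003 SHIFT [35.2 -3.   0.1] TURN -19.1 F [-0.6  0.7 -1. ] M [0.32 0.13 0.08] j6 2.14
```

```bash
python3 -m pendant '[[4.8,0,0,-2.6],[9.7,0.2,0,-5.2],[14.5,0,0,-7.7],[19.2,-0.2,0,-10.3],[23.4,-0.8,0,-12.6],[27.6,-1.4,0,-14.9],[27.6,-1.4,0,-14.9]]' 
python3 - <<'E'
from h import *
import cv2
for c in (-.026,):
    tipsh(PIN+7*np.array([np.cos(c),np.sin(c),0]),c)
p,M=shot('wrist','w12')
a=cv2.imread('pics/w12.png');cv2.imwrite('pics/w12z.png',cv2.resize(a[0:220,190:350],None,fx=3.5,fy=2.7,interpolation=cv2.INTER_CUBIC))
E
```

```text
t: 20.3
eef_pos: [486.3, 143.8, 86.7]
tcp_rot: [-3.14, -0.002, -1.675]
ft_force: [0.0, 1.5, -0.5]
opening: 0.237
t 20.3 tip [597.  123.3  88. ] cyaw -0.101 slope -0.0008 SHIFT [7.9 0.4 0.1] TURN -4.3 F [ 0.   1.5 -0.5] M [0.35 0.2  0.13] j6 1.84
```

View pics/w12.png

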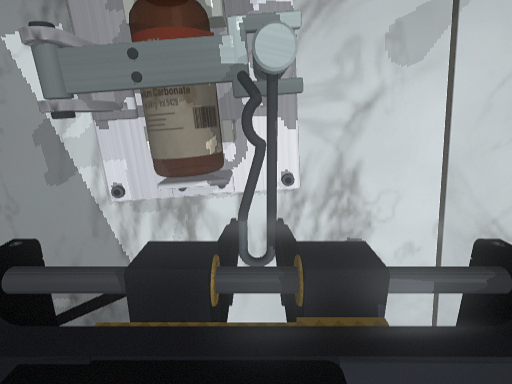

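```bash
python3 -m pendant '[[4,0,0,-2.2],[7.9,0.4,0,-4.3],[7.9,0.4,0,-4.3]]' 
python3 - <<'E'
from h import *
import cv2
c=-.026
tipsh(PIN+20*np.array([np.cos(c),np.sin(c),0]),c)
p,M=shot('wrist','w13')
a=cv2.imread('pics/w13.png');cv2.imwrite('pics/w13z.png',cv2.resize(a[0:220,90:310],None,fx=2.7,fy=2.7,interpolation=cv2.INTER_CUBIC))
E
```

```text
t: 20.72
eef_pos: [485.1, 136.2, 86.7]
tcp_rot: [-3.14, -0.002, -1.602]
ft_force: [-0.5, 2.4, -0.7]
opening: 0.238
t 20.73 tip [597.  123.8  88. ] cyaw -0.028 slope -0.001 SHIFT [  0.1 -13.    0. ] TURN -0.1 F [-0.5  2.4 -0.7] M [0.32 0.13 0.15] j6 1.75
```

View pics/w13z.png

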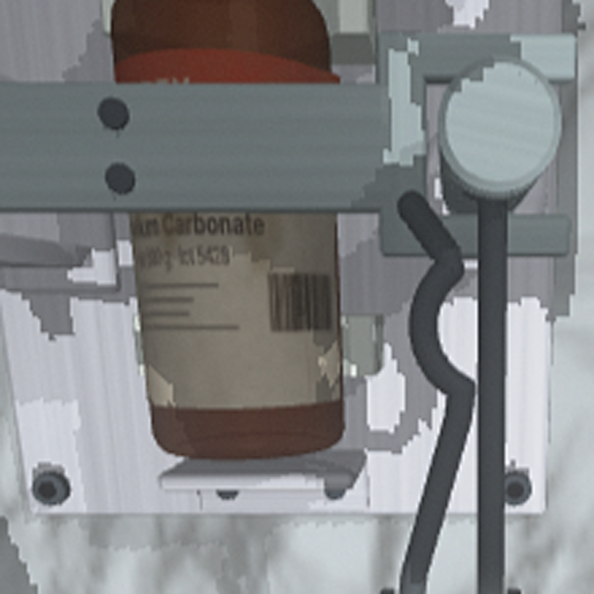

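```bash
python3 -m pendant '[[0,-3,0,0],[0,-6,0,0],[0,-9,0,0],[0,-12,0,0],[0,-12,0,0]]' 
python3 -c "
from h import *
tipsh(PIN+42*np.array([np.cos(-.026),np.sin(-.026),0]),-.026)"
python3 -m pendant '[[0,-1.5,0,0],[0,-3,0,0],[0,-4.5,0,0],[0,-6,0,0]]' 
python3 -c "
from h import *
tipsh(PIN+42*np.array([np.cos(-.026),np.sin(-.026),0]),-.026)"
```

```text
t: 21.4
eef_pos: [497.8, 135.9, 86.8]
tcp_rot: [-3.139, -0.002, -1.602]
ft_force: [-0.2, 1.2, -0.9]
opening: 0.244
t 21.4 tip [609.7 123.5  88.2] cyaw -0.028 slope 0.0001 SHIFT [  0.1 -22.3   0.3] TURN -0.1 F [-0.2  1.2 -0.9] M [0.31 0.11 0.06] j6 1.74
t: 21.9
eef_pos: [501.4, 135.7, 86.2]
tcp_rot: [3.139, -0.002, -1.602]
ft_force: [-11.2, 3.6, -0.3]
opening: 0.242
t 21.9 tip [613.3 123.3  87. ] cyaw -0.028 slope -0.0055 SHIFT [  0.  -18.7  -1.1] TURN -0.1 F [-11.2   3.6  -0.3] M [0.53 2.15 0.18] j6 1.74
```

```bash
python3 -m pendant '[[0,-2.5,-0.3,0],[0,-3,-0.5,0]]' 
python3 -c "
from h import *
tipsh(PIN+42*np.array([np.cos(-.026),np.sin(-.026),0]),-.026)
import cv2
p,M=shot('wrist','w14')
a=cv2.imread('pics/w14.png');cv2.imwrite('pics/w14z.png',cv2.resize(a[0:220,150:310],None,fx=2.7,fy=2.7,interpolation=cv2.INTER_CUBIC))"
```

```text
t: 22.15
eef_pos: [501.9, 135.6, 86.1]
tcp_rot: [3.133, -0.003, -1.602]
ft_force: [-11.4, 3.8, 0.3]
opening: 0.24
t 22.15 tip [613.8 123.2  86.2] cyaw -0.028 slope -0.0113 SHIFT [ -0.  -18.1  -1.9] TURN -0.1 F [-11.4   3.8   0.3] M [0.63 2.23 0.13] j6 1.74
```

View pics/w14z.png

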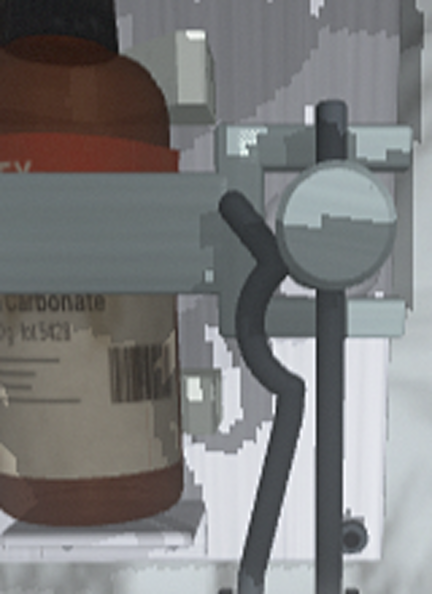

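```bash
python3 -m pendant '[[0,-2.8,-0.8,0],[0,-3.4,-1.2,0],[0,-3.8,-1.2,0]]' 
python3 -c "
from h import *
tipsh(PIN+42*np.array([np.cos(-.026),np.sin(-.026),0]),-.026)"
```

```text
t: 22.58
eef_pos: [503.2, 135.6, 86.7]
tcp_rot: [3.127, -0.004, -1.601]
ft_force: [-10.7, 2.9, -0.5]
opening: 0.241
t 22.57 tip [615.1 123.2  86.2] cyaw -0.028 slope -0.017 SHIFT [ -0.1 -16.8  -2.1] TURN -0.1 F [-10.7   2.9  -0.5] M [0.6  1.96 0.16] j6 1.74
```

```bash
python3 -m pendant '[[0,-3,-0.5,0],[0,-4.2,-0.8,0],[0,-5.2,-1,0],[0,-6.2,-1,0]]' 
python3 -c "
from h import *
tipsh(PIN+42*np.array([np.cos(-.026),np.sin(-.026),0]),-.026)"
```

```text
t: 23.08
eef_pos: [508.4, 135.5, 87.3]
tcp_rot: [3.125, -0.004, -1.601]
ft_force: [-7.8, 3.5, 0.1]
opening: 0.24
t 23.07 tip [620.3 123.1  86.5] cyaw -0.028 slope -0.0195 SHIFT [  0.  -11.7  -1.7] TURN -0.1 F [-7.8  3.5  0.1] M [0.63 1.22 0.08] j6 1.74
```

```bash
python3 -m pendant '[[0,-2.5,-0.3,0],[0,-4.5,-0.5,0],[0,-6.5,-0.5,0],[0,-8.5,-0.5,0],[0,-10.5,-0.5,0],[0,-11.5,-0.5,0],[0,-11.5,-0.5,0]]' 
python3 -c "
from h import *
tipsh(PIN+42*np.array([np.cos(-.026),np.sin(-.026),0]),-.026)
import cv2
p,M=shot('wrist','w15')
a=cv2.imread('pics/w15.png');cv2.imwrite('pics/w15z.png',cv2.resize(a[0:270,170:310],None,fx=3,fy=2.2,interpolation=cv2.INTER_CUBIC))"
```

```text
t: 23.95
eef_pos: [520.2, 135.1, 87.7]
tcp_rot: [3.125, -0.004, -1.601]
ft_force: [-1.4, 1.3, -1.1]
opening: 0.242
t 23.95 tip [632.1 122.7  87. ] cyaw -0.028 slope -0.0188 SHIFT [ 0.   0.2 -1. ] TURN -0.1 F [-1.4  1.3 -1.1] M [0.43 0.18 0.07] j6 1.73
```

View pics/w15.png

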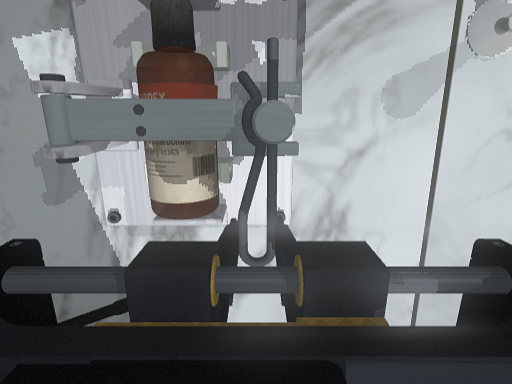

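```bash
python3 - <<'E'
from h import *
import cv2
a=cv2.imread('pics/w15.png');cv2.imwrite('pics/w15z.png',cv2.resize(a[30:160,220:320],None,fx=5,fy=4.6,interpolation=cv2.INTER_CUBIC))
print(tool(273,121.5,-17.3),tool(273.6,38,-1.4))
s=env.state();print(s['ft_force'])
E
```

```text
[  8.32619341 -69.86312536 -17.3       ] [   8.93465177 -111.86159628   -1.4       ]
[-0.44421421  1.9153867  -0.77665353]
```

View pics/w15z.png

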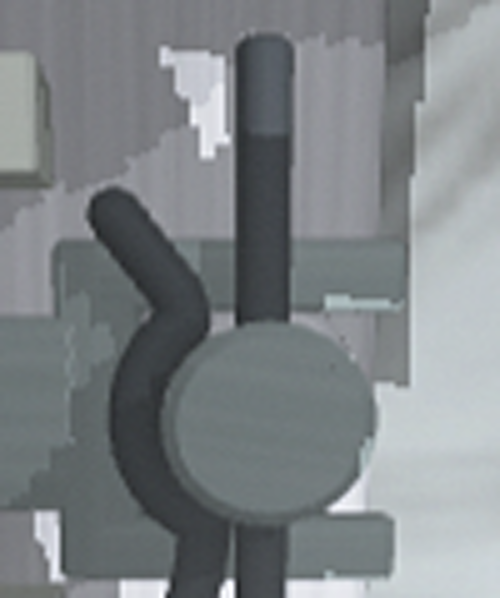

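```bash
python3 -m pendant '[[0,0,0,0],[0,0,0,0],[0,0,0,0],[0,0,0,0]]' 0.45;  python3 -m pendant '[[0,0,-8,0],[0,0,-20,0],[0,0,-50,0],[0,0,-90,0],[0,0,-130,0],[0,40,-130,0],[0,60,-130,0],[0,60,-130,0]]'
python3 - <<'E'
from h import *
sh([460,135,215],-1.6)
p,M=shot('wrist','w16')
a=cv2.imread('pics/w16.png')
cv2.imwrite('pics/w16z.png',cv2.resize(a[0:200,120:360],None,fx=3,fy=3,interpolation=cv2.INTER_CUBIC))
E
```

```text
t: 24.5
eef_pos: [520.3, 135.1, 87.7]
tcp_rot: [3.126, -0.004, -1.601]
ft_force: [-0.6, 0.0, 0.2]
opening: 0.542
t: 25.5
eef_pos: [461.8, 137.4, 219.9]
tcp_rot: [3.127, -0.004, -1.601]
ft_force: [0.4, 0.4, -0.2]
opening: 0.548
t 25.5 pos [461.8 137.4 219.9] yaw -1.601 SHIFT [2.5 1.6 4.9] TURN -0.1 F [ 0.4  0.4 -0.2] j [ 0.15  0.29  1.88 -0.    0.99  1.75]
```

View pics/w16z.png

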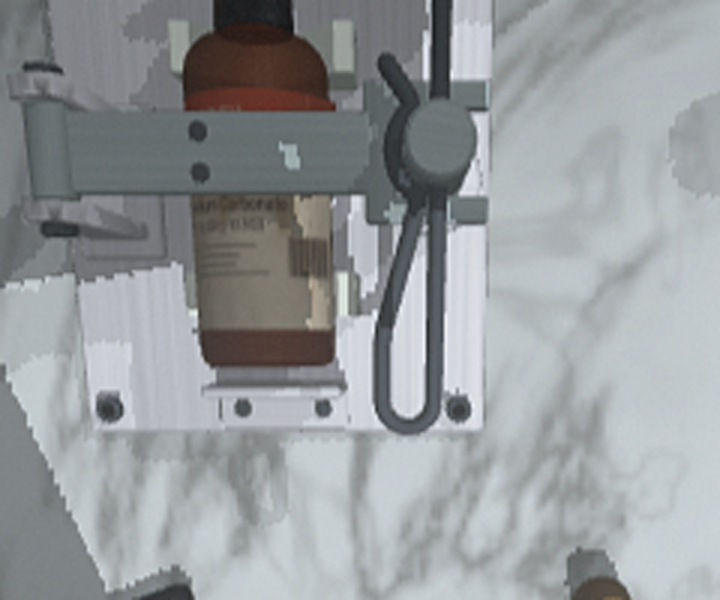

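```bash
python3 - <<'E'
from h import *
z=np.load('pics/w16.npz')
print(ray(z['K'],z['M'],256,143.7,88), ray(z['K'],z['M'],120+440/3,47,105))
p,M=shot('top','top1')
a=cv2.imread('pics/top0.png');b=cv2.imread('pics/top1.png')
cv2.imwrite('pics/cmp.png',np.hstack([cv2.resize(x[60:260,90:330],None,fx=1.65,fy=1.65) for x in (a,b)]))
for q in ['waiting_bottle','measure','vial','conical_flask_3','bar']:
    for d in vision.find_in(p,q)[:1]: print(q,round(d['confidence'],2),np.round(M[:3,:3]@np.array(d['at'])+M[:3,3],1))
print(env.state()['t'])
E
```

```text
[501.97246546 136.34539938  88.        ] [588.81616708 124.1023028  105.        ]
waiting_bottle 0.59 [682.1 380.  122.2]
measure 0.6 [650.4 -57.5  42.2]
vial 0.54 [495.7 398.2  59.6]
conical_flask_3 0.95 [ 571.7 -348.1   50.3]
bar 0.69 [594.2 191.7  84.3]
25.85
```

View pics/cmp.png

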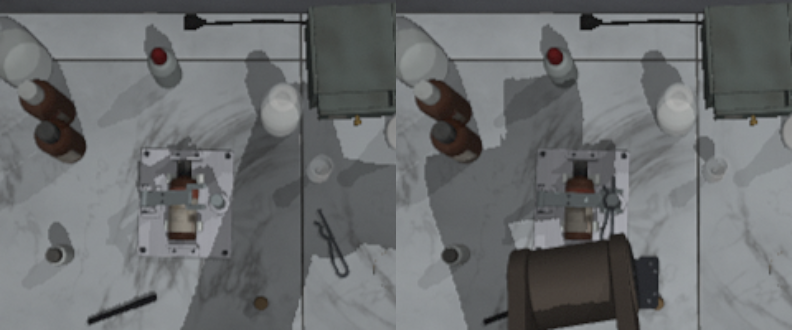

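```bash
python3 - <<'E'
from h import *
z=np.load('pics/w16.npz');K,M=z['K'],z['M']
top=ray(K,M,120+440/3,140/3,105);print(top)
a=cv2.imread('pics/w16.png')[0:200,120:360]
a=cv2.resize(a,None,fx=3,fy=3,interpolation=cv2.INTER_CUBIC)
def dr(X,c):
    u=proj(K,M,np.array(X,float));q=(int((u[0]-120+.5)*3-.5),int((u[1]+.5)*3-.5));cv2.circle(a,q,4,c,-1);return q
c=-.026;d=np.array([np.cos(c),np.sin(c),0]);n=np.array([-d[1],d[0],0])
P=np.array([top[0],top[1],88.])
for k,(x,y) in {'eye':(0,0),'end':(-21,0),'endc':(-18,0),'legc':(0,-9),'bowflare':(99,7),'tip':(112,-9)}.items():
    X=P+(x-70)*d+(y+9)*n; print(k,X.round(1),dr(X,(0,0,255)))
dr(P+[0,0,17],(0,255,0))
cv2.imwrite('pics/w16c.png',a[:,180:580])
E
```

```text
[589.08427517 124.0963398  105.        ]
eye [519.3 134.9  88. ] (411, 379)
end [498.3 135.5  88. ] (411, 442)
endc [501.3 135.4  88. ] (411, 433)
legc [519.1 125.9  88. ] (438, 379)
bowflare [618.5 139.3  88. ] (386, 47)
tip [631.1 123.   88. ] (439, -2)
```

View pics/w16c.png

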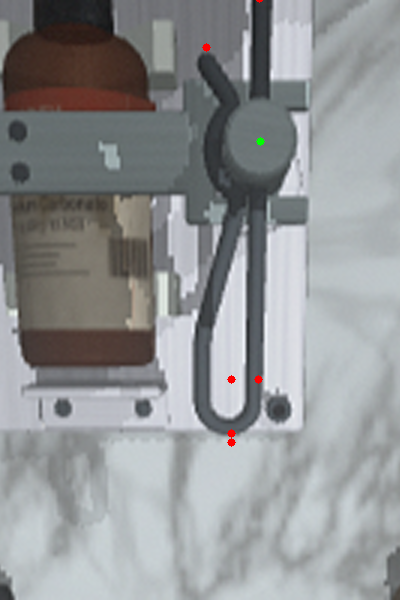

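```bash
python3 -c "
from h import *
sh([433,70,155],0)"
```

```text
t 25.85 pos [462.8 137.3 218.5] yaw -1.602 SHIFT [67.9 26.7 64.2] TURN -91.8 F [ 0.4 -0.7 -0.5] j [ 0.15  0.29  1.88 -0.    0.98  1.75]
```

```bash
python3 -m pendant '[[15,10,0,-10],[30,20,0,-20],[45,27,0,-30],[68,27,10,-40],[68,27,25,-50],[68,27,40,-60],[68,27,55,-70],[68,27,64,-80]]';python3 -m pendant '[[0,0,0,-10],[0,0,0,-12],[0,0,0,-12]]'
python3 - <<'E'
from h import *
sh([433,70,155],0)
p,M=shot('wrist','w17');K=np.array(p['intrinsics'])
a=cv2.imread('pics/w17.png')[60:260,312:512]
a=cv2.resize(a,None,fx=3,fy=3,interpolation=cv2.INTER_CUBIC);cv2.imwrite('pics/w17z.png',a)
E
```

```text
t: 26.85
eef_pos: [432.8, 69.8, 154.4]
tcp_rot: [3.135, 0.016, -0.2]
ft_force: [-0.6, 0.3, 0.3]
opening: 0.55
t: 27.22
eef_pos: [433.0, 69.8, 154.4]
tcp_rot: [3.138, 0.017, 0.007]
ft_force: [0.3, -0.6, 0.4]
opening: 0.551
t 27.23 pos [433.   69.8 154.4] yaw 0.007 SHIFT [ 0.  -0.2 -0.6] TURN 0.4 F [ 0.3 -0.6  0.4] j [ 0.01  0.32  2.06 -0.    0.78  0.01]
```

View pics/w17z.png

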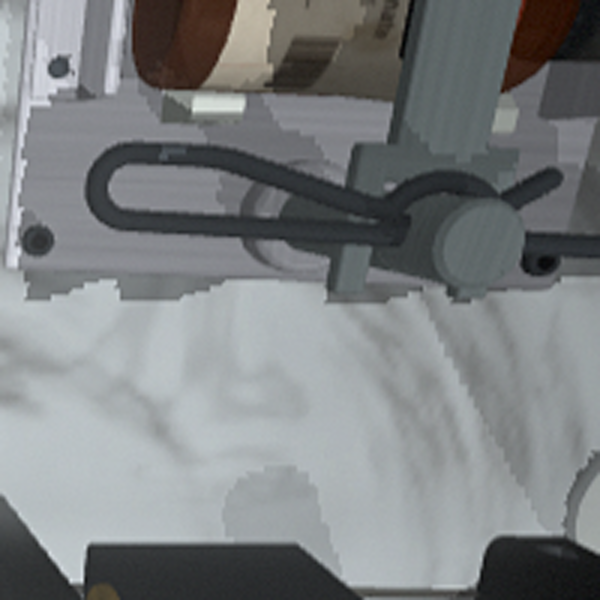

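```bash
python3 - <<'E'
from h import *
z=np.load('pics/w17.npz');K,M=z['K'],z['M']
z2=np.load('pics/w16.npz')
f=lambda X:((proj(K,M,X)-[312,60]+.5)*3-.5).round(0)
f2=lambda X:((proj(z2['K'],z2['M'],X)-[120,0]+.5)*3-.5).round(0)
c=-.026;d=np.array([np.cos(c),np.sin(c),0]);n=np.array([-d[1],d[0],0]);P=np.array([589.5,124.1,88])
print('pintop',f(P+[0,0,17]),f2(P+[0,0,17]))
for e in (0,2,4):
  for dz in (0,-4,-8):
    s=dz/70
    g=lambda x,y:P+(x-70+e)*d+(y+9)*n+[0,0,-(x-70)*s*-1*-1]
    print(e,dz,'end outer',f(g(-21,0)),f2(g(-21,0)),'flare',f(g(98,7)),f2(g(98,7)))
E
```

```text
pintop [480. 245.] [441. 139.]
0 0 end outer [ 93. 192.] [412. 441.] flare [558. 179.] [387.  49.]
0 -4 end outer [ 88. 191.] [412. 439.] flare [562. 179.] [387.  48.]
0 -8 end outer [ 83. 190.] [412. 437.] flare [567. 179.] [386.  46.]
2 0 end outer [101. 192.] [412. 436.] flare [565. 179.] [387.  42.]
2 -4 end outer [ 95. 191.] [412. 434.] flare [570. 179.] [386.  40.]
2 -8 end outer [ 90. 190.] [412. 432.] flare [575. 179.] [386.  39.]
4 0 end outer [108. 192.] [412. 430.] flare [573. 179.] [386.  34.]
4 -4 end outer [103. 191.] [412. 428.] flare [578. 179.] [386.  33.]
4 -8 end outer [ 98. 190.] [412. 426.] flare [583. 180.] [386.  31.]
```

```bash
python3 -c "
from h import *
print(job.job_done()); print(env.state()['t'])"
```

```text
the job is handed in; nothing more can be done
None
the job is handed in; nothing more can be done
```

The hold-down bar is down over the bottle, the R-clip is home on the pin, and I handed the job in with about 27 s used of the 72 s allowed.

- **Bar:** I pressed it straight down 45 mm from the hinge until it stopped. The fingers were then at 82.2 mm, against 82 mm for the bar's top when fully down, with about 15–18 N of push.
- **Pin:** the camera showed the hole turned about 0.53 rad, with its mouth toward +y. I went in along that angle with almost no force, then swung the clip about the pin to bring the hole square to the carrier.
- **Clip:** I pushed it until the bow sprung over the pin. The highest wrist force I read was about 12 N (18 N is ramming). Forces were read only at the end of each short move, so a brief higher peak could have gone unseen.
- **Release:** I opened the gripper and backed off; the wrist force read near zero.

**Last checks**
- Before release, the pin measured 69.9 mm ahead of the eye, against 70 mm for home.
- After release, the side view shows the leg through the hole and the bow round the pin. It fits the home position, with the eye drooping a few mm.
- One check disagreed: the view from above put the eye's end about 3 mm further in. I put that down to droop and picking error.
- The other bottle, measure, vial and flask were found within about 2 mm of where they started.

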